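# Uncover a stamping jig's nest and load a handle

### The job

Press down on the jig's flush yellow cover and slide it all the way back under the hood to its stop, so the nest lies open; touch down slowly and press just hard enough to drag it, never more than 30 N, as the sheet dents. Then take the pink handle from the blue tray and lay it fully down in the nest, either way round, and let go. Leave the teal and the dark handle where they lie in the tray.

Things in the scene. Friction and masses are not known exactly. Their poses are not given: they have to be found in the camera images.
- jig: Navy loading jig 170 mm (x) by 220 mm (y -100 to +120) on feet, fixed; height and yaw vary. Origin on its underside, z up. Aluminium rails (|x| 70 to 85) and end bar (y -100 to -85) have their tops 60 mm above the origin at y -85; rails and the yellow cover between them fall 0.05 m per m towards +y. Grey hood over y +50 to +120, its top at most 65 mm above the origin (screw heads included).
- cover (a joint): Travel (m) of the yellow cover along jig +y, 0.05 rad downward: 0 shut, 0.075 at its stop. Sheet 137 (x) by 95 (y) by 4 mm, no handle; shut, it spans jig y -85 to +10. Its worn track leaves it flush to 6 mm below the rail tops: feel for it. Stays where left; drag about 5 N, by fingertips pressed on it with 13 to 25 N (friction 0.4 up). Stiff: 1 mm is 10 N or more; touch down at 10 mm/s.
- nest (a point): Middle of the nest's floor, at jig (0, -50, 42) mm, axes as the jig's. Pocket 126 mm (x) by 23 mm (y), 8 mm deep in an aluminium deck 50 mm above the jig's origin. With the cover back the deck is open over jig y -85 to -10, |x| below 70, walled by rails, end bar and cover edge up to 10 mm higher than the deck.
- handle_pink: Pink handle blank with one white end, a bar 120 mm (x) by 18 mm (y) by 24 mm high, about 60 g. Origin: centre of its underside. Seated in the nest it stands 16 mm proud of the deck.
- handle_teal: Teal handle blank with a white end, same shape; must stay in the tray.
- handle_dark: Dark grey handle blank with a white end, same shape; must stay in the tray.
- tray: Open blue tray 250 by 250 mm, 45 mm high, wall 4 mm, floor 5 mm thick, fixed. Origin: centre of its underside. The three handles lie in it roughly along its x, 65 mm apart, in any order.
Mind the look-alikes: they are no part of the job. What is meant by the handle_pink is not orange, and is the smaller of those in its own colour.

How it is judged:
By the outcome, as a careful person would: the job done as asked, in the order asked, and still so for the second after the job is handed in, with the robot touching nothing.
It also fails if it takes over 67 s, if anything falls off the work surface, if the arm or the gripper's body presses on something with over 40 N, if the wrist force passes 120 N, or if a joint passes its speed limit or range.

### The arm

A 7-joint arm with a two-finger parallel gripper is mounted at the origin on the work surface. World frame = base frame: x ahead of the robot, y to its left, z up, the work surface at z = 0. Lengths are in m, angles in rad, forces in N, time in s.
With the tool pointing down it reaches from about 0.4 to 0.875 m from the base axis. Payload 19.3 kg.
Tool frame: the origin (TCP) lies at the very end of the fingers, on their centre line; the grasp point (between the pads) lies 19 mm behind it; z points along the fingers, y is the line along which they close (so a half turn about z gives the same grasp; the last joint's range is limited). The gripper opens to 85 mm and grips with 20 to 120 N. Pads are 22 mm wide; open, the fingers measure 114 mm over their backs; the gripper's body (76 mm by 85 mm) begins 54 mm behind the grasp point. The pads swing forward as they close: fully open they stand 13 mm farther back than shut.
Start: joints at [1.274, 0.521, -0.036, 1.599, 0.021, 1.021, -0.113], TCP at [0.141, -0.609, 0.231] pointing down, gripper open.
Joint ranges: [-2.91, 2.91], [-0.3, 2.13], [-1.5, 1.42], [0.17, 2.43], [-1.26, 4.41], [0.16, 1.93], [-2.52, 2.52]. Speed limits (rad/s): [1.89, 1.89, 2.39, 2.39, 3.01, 3.01, 3.01].

### API

Orientations are given as [roll, pitch, yaw] about the fixed x, y, z axes, in that order (R = Rz(yaw) Ry(pitch) Rx(roll)).
In Python, from workcell import bot gives the robot as it stands.
- The arm moves only by the shell command python3 -m crank 'ROWS' [FORCE]. ROWS is a JSON object of lists of equal length, an entry for each row: "travel": the shift along the world's x, y, z in cm, a list of three; "turn": the turn, a rotation vector about the world's x, y, z in degrees, a list of three; "gripper": the closure, from 0 (fully open) to 1 (shut). A call has exactly 5 rows; each row is the pose to reach, as a shift and turn from the pose commanded when the call began; what a row does not reach only later rows make up. A row lasts 1/10 s, in which the tool goes at most 50 mm and 8.59 degrees, less where a joint would pass 70% of its speed; a pose out of reach is approached as far as the arm can. A call with a gripper value outside its range is refused whole. The fingers move at their own pace and stop on an object; FORCE is the grip in N (left out, the last holds). Time passes only in rows, so rows that repeat a pose let the fingers close, or fill a call up. It gives the time, the measured TCP pose, the force, the opening and the grip force at its end, in the units of the state.
- bot.observe(): the state, without advancing time (a new reading comes with each control period).
- bot.grab_frame(name): name is "scene" or "top"; returns a dict with "pixels" (384x512x3 uint8, red, green, blue), "fx", "fy", "cx", "cy" (pixels), "extrinsics" (4x4, takes a point from world to camera coordinates). Camera axes: x right, y down, z forward; pixel columns grow to the right and rows downward; lengths in m; the calibration is good to about 2 mm. A picture is of the moment at which its call begins. There is no depth.
- bot.job_done(): hands the job in; it is judged then, once.
The state is a dict: "clock": time; "qpos": joint angles; "qd": joint speeds; "joint_efforts": joint torques, N m; "position": TCP position; "tool_rot": TCP orientation; "force": force on the tool from outside, world axes, zero at the start; "moment": the same for the moment, N m; "grip_width": finger opening in m; "finger_force": force on a finger pad.
Only numpy, scipy, OpenCV 4.12 (cv2) and the standard library are available. Lean on these libraries where they do the work, as an engineer would, in place of code of your own. Each camera call takes 0.05 s, during which the arm holds its last target. There are 200 camera calls.

## Working session

There is one attempt and no reset: what is moved stays moved. The work goes in short steps, Python scripts to look and compute and a shell command to move; the robot and the scene stay as the last step left them, time stands still between calls to the robot, and variables do not carry over. Pictures are saved under pics/ and viewed, at most 10 in all, crops included, and the job is handed in when it is done.

```bash
mkdir -p pics; ls
python3 - <<'E'
from workcell import bot
import cv2,numpy as np,pickle
d={}
for n in("scene","top"):
    f=bot.grab_frame(n); d[n]=f
    cv2.imwrite(f"pics/{n}0.png",f["pixels"][:,:,::-1])
    print(n,f["fx"],f["fy"],f["cx"],f["cy"],np.round(f["extrinsics"],4).tolist())
pickle.dump(d,open("f0.pkl","wb"))
s=bot.observe();print({k:np.round(v,3).tolist() for k,v in s.items()})
E
```

```text
pics
scene 415.5372979271708 415.5372979271708 254.79735203758958 193.7059625351003 [[-0.0407, 0.9991, 0.0104, -0.038], [0.7492, 0.0374, -0.6613, -0.2906], [-0.6611, -0.0192, -0.7501, 1.2468], [0.0, 0.0, 0.0, 1.0]]
top 472.7456168948167 472.7456168948167 255.80998253405232 183.60224848701245 [[0.0108, -0.9999, -0.0017, 0.0193], [-0.9911, -0.0105, -0.133, 0.4106], [0.1329, 0.0031, -0.9911, 1.0859], [0.0, 0.0, 0.0, 1.0]]
{'clock': 0.1, 'qpos': [1.274, 0.522, -0.036, 1.6, 0.021, 1.021, -0.113], 'qd': [-0.001, -0.002, 0.001, -0.002, -0.001, -0.0, -0.001], 'joint_efforts': [0.002, -92.849, 1.983, -37.052, 0.018, 0.005, 0.0], 'position': [0.14, -0.609, 0.231], 'tool_rot': [-3.141, 0.0, 0.227], 'force': [-0.235, -0.377, -0.507], 'moment': [-0.011, -0.021, 0.026], 'finger_force': 0.0, 'grip_width': 0.085}
```

View pics/scene0.png

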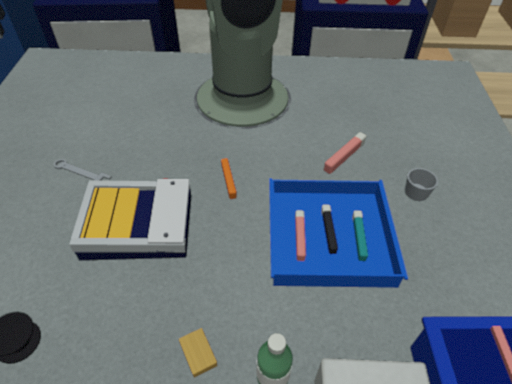

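View pics/top0.png

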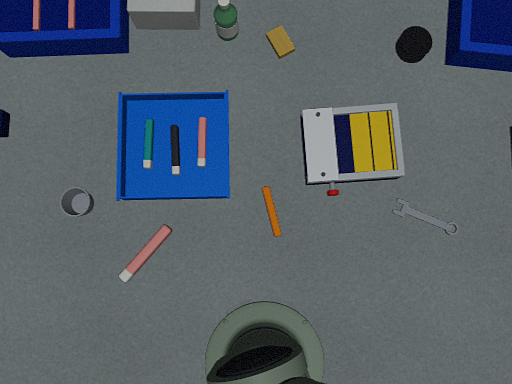

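Run:
```python
import cv2,numpy as np,pickle
d=pickle.load(open("f0.pkl","rb"))
t=d["top"]["pixels"][:,:,::-1];s=d["scene"]["pixels"][:,:,::-1]
A=cv2.resize(t[90:210,290:420],None,fx=6,fy=6,interpolation=cv2.INTER_CUBIC)[:600]
def sv(n,c,k): cv2.imwrite(n,cv2.resize(c,None,fx=k,fy=k,interpolation=cv2.INTER_CUBIC))
a=cv2.resize(t[90:206,294:412],None,fx=3.3,fy=3.3,interpolation=cv2.INTER_CUBIC)
b=cv2.resize(s[165:265,65:195],None,fx=3.0,fy=3.0,interpolation=cv2.INTER_CUBIC)
c=cv2.resize(t[85:205,112:236],None,fx=2.0,fy=2.0,interpolation=cv2.INTER_CUBIC)
im=np.zeros((600,800,3),np.uint8)
im[:a.shape[0],:a.shape[1]]=a; im[:b.shape[0],800-b.shape[1]:]=b; im[310:310+c.shape[0],420:420+c.shape[1]]=c[:290]
cv2.imwrite("pics/crop.png",im)
```

```text
(no output)
```

View pics/crop.png

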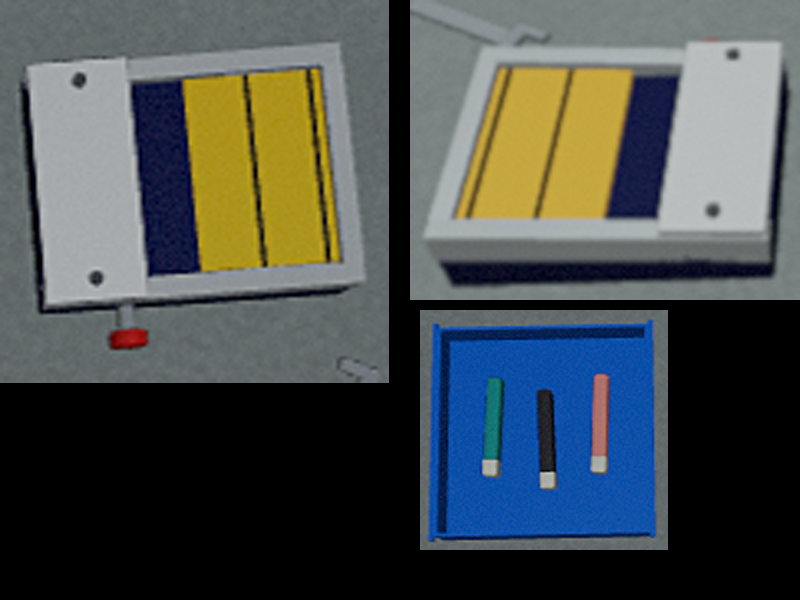

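```bash
cat > h.py <<'E'
import cv2,numpy as np
def und(f,p): return (np.asarray(p,float)-[f["cx"],f["cy"]])/[f["fx"],f["fy"]]
def tri(fa,pa,fb,pb):
    X=cv2.triangulatePoints(fa["extrinsics"][:3],fb["extrinsics"][:3],und(fa,pa).T,und(fb,pb).T)
    return (X[:3]/X[3]).T
def plane(f,p,z):
    R=f["extrinsics"][:3,:3];t=f["extrinsics"][:3,3];o=-R.T@t
    d=np.c_[und(f,p),np.ones(len(p))]@R
    return o+d*((z-o[2])/d[:,2])[:,None]
def mask(f,kind,roi):
    im=f["pixels"];h=cv2.cvtColor(im,cv2.COLOR_RGB2HSV);H,S,V=[h[...,i].astype(int) for i in range(3)]
    m={"yellow":(H>18)&(H<32)&(S>120)&(V>90),"white":(S<40)&(V>140),
       "pink":((H<8)|(H>172))&(S>60)&(S<160)&(V>120),
       "tip":(S<60)&(V>140),"blue":(H>100)&(H<118)&(S>150)&(V>60)}[kind]
    o=np.zeros(m.shape,np.uint8);x0,y0,x1,y1=roi;o[y0:y1,x0:x1]=m[y0:y1,x0:x1]*255
    return o
def quad(m,close=5):
    m=cv2.morphologyEx(m,cv2.MORPH_CLOSE,np.ones((close,close)))
    c=max(cv2.findContours(m,cv2.RETR_EXTERNAL,cv2.CHAIN_APPROX_NONE)[0],key=cv2.contourArea)
    hull=cv2.convexHull(c)
    q=cv2.approxPolyN(hull,4,ensure_convex=True).reshape(-1,2).astype(float)
    return q,cv2.contourArea(c)
def order(f,q,z):  # order by world coords: (-x-y),(+x-y),(+x+y),(-x+y)
    w=plane(f,q,z)[:,:2];c=w.mean(0);a=np.arctan2(*(w-c).T[::-1])
    return q[np.argsort(a)]
E
python3 - <<'E'
from h import *
import pickle
d=pickle.load(open("f0.pkl","rb"));t,s=d["top"],d["scene"]
np.set_printoptions(precision=4,suppress=True)
for k,rt,rs,z in(("yellow",(295,95,412,195),(65,170,200,260),.08),("white",(295,95,412,181),(68,178,195,254),.08),
   ("pink",(190,105,215,180),(285,200,315,270),.03),("tip",(190,150,215,172),(290,205,310,222),.03),("blue",(110,85,235,205),(262,172,410,292),.04)):
    qt,at=quad(mask(t,k,rt));qs,as_=quad(mask(s,k,rs))
    qt=order(t,qt,z);qs=order(s,qs,z)
    print(k,at,as_,"\n",np.c_[qt,qs,tri(t,qt,s,qs)])
E
```

```text
yellow 2380.0 2277.5 
 [[397.     169.      94.     188.       0.4425  -0.2983   0.064 ]
 [391.     111.      80.     237.       0.577   -0.2856   0.0693]
 [349.     114.     130.     237.       0.5699  -0.189    0.0659]
 [354.     172.     139.     188.       0.435   -0.2008   0.0611]]
white 6761.0 6855.0 
 [[404.     175.      89.     178.       0.4266  -0.3097   0.0785]
 [397.     103.      68.     244.       0.596   -0.3008   0.0715]
 [302.     109.     183.     244.       0.5812  -0.0809   0.0653]
 [308.     182.     189.     178.       0.4092  -0.0935   0.0718]]
pink 242.0 264.0 
 [[205.     157.     295.     217.       0.4728   0.1451   0.0273]
 [205.     117.     297.     256.       0.5714   0.1475   0.024 ]
 [199.     117.     305.     256.       0.5711   0.1628   0.0246]
 [197.     157.     303.     217.       0.4725   0.1633   0.028 ]]
tip 42.5 40.0 
 [[204.     165.     296.     210.       0.4535   0.1473   0.0279]
 [204.     158.     295.     216.       0.4703   0.1462   0.0278]
 [198.     158.     303.     217.       0.4706   0.1624   0.0255]
 [197.     165.     303.     210.       0.4532   0.1633   0.0285]]
blue 11678.0 12902.0 
 [[229.     198.     270.     179.       0.3742   0.0868   0.0412]
 [228.      90.     270.     285.       0.6396   0.0935   0.0232]
 [118.      92.     410.     287.       0.632    0.3624   0.0237]
 [116.     200.     381.     180.       0.3665   0.3461   0.0436]]
```

The scene shows the jig on the left with the hood towards +y, and the blue tray with the pink handle at scene px (300,235). In the top view that handle is at px (201,140), with teal and dark beside it. The bigger pink bar lies loose on the table at top px (145,252). Jig origin is about (0.504,-0.206), yaw about 0.075.

```bash
python3 -m crank '{"travel":[[3.6,3.4,0],[7.2,6.8,0],[10.8,10.2,0],[14.4,13.6,0],[18,17,0]],"turn":[[0,0,-2],[0,0,-4],[0,0,-6],[0,0,-8],[0,0,-8.7]],"gripper":[1,1,1,1,1]}' 20
python3 -m crank '{"travel":[[3.6,3.4,0],[7.2,6.8,0],[10.8,10.2,0],[14.4,13.6,-2],[17,16,-5]],"turn":[[0,0,0],[0,0,0],[0,0,0],[0,0,0],[0,0,0]],"gripper":[1,1,1,1,1]}'
```

```text
clock: 0.6
position: [0.3215, -0.4373, 0.2312]
tool_rot: [-3.141, 0.0, 0.073]
force: [0.5, -1.3, 0.7]
grip_width: 0.0122
finger_force: 0.0
clock: 1.1
position: [0.4931, -0.2771, 0.1821]
tool_rot: [3.14, -0.003, 0.076]
force: [0.6, -0.3, 0.2]
grip_width: 0.0
finger_force: 0.0
```

```bash
python3 -m crank '{"travel":[[0.8,0.6,-2.5],[1.5,1.1,-5],[1.5,1.1,-7.5],[1.5,1.1,-9],[1.5,1.1,-9]],"turn":[[0,0,0],[0,0,0],[0,0,0],[0,0,0],[0,0,0]],"gripper":[1,1,1,1,1]}'
python3 -m crank '{"travel":[[0,0,-0.1],[0,0,-0.2],[0,0,-0.3],[0,0,-0.4],[0,0,-0.5]],"turn":[[0,0,0],[0,0,0],[0,0,0],[0,0,0],[0,0,0]],"gripper":[1,1,1,1,1]}'
python3 -m crank '{"travel":[[0,0,-0.1],[0,0,-0.2],[0,0,-0.3],[0,0,-0.4],[0,0,-0.5]],"turn":[[0,0,0],[0,0,0],[0,0,0],[0,0,0],[0,0,0]],"gripper":[1,1,1,1,1]}'
```

```text
clock: 1.6
position: [0.5044, -0.2673, 0.0892]
tool_rot: [-3.14, 0.003, 0.075]
force: [0.9, -0.1, 0.5]
grip_width: 0.0
finger_force: 0.0
clock: 2.1
position: [0.5057, -0.2681, 0.0866]
tool_rot: [3.141, -0.0, 0.075]
force: [-0.6, 0.2, -0.3]
grip_width: 0.0
finger_force: 0.0
clock: 2.6
position: [0.5055, -0.268, 0.0812]
tool_rot: [-3.142, 0.0, 0.075]
force: [0.0, 0.5, -0.3]
grip_width: -0.0
finger_force: 0.0
```

Run:
```python
from workcell import bot
import cv2,numpy as np
for n in("top",):
    f=bot.grab_frame(n)["pixels"][90:210,290:420,::-1]; cv2.imwrite("pics/c1.png",cv2.resize(f,None,fx=4,fy=4))
print(bot.observe()["position"],bot.observe()["force"])
```

```text
[ 0.50543457 -0.26796496  0.08105073] [ 0.28263883  0.33908337 -0.38976361]
```

View pics/c1.png

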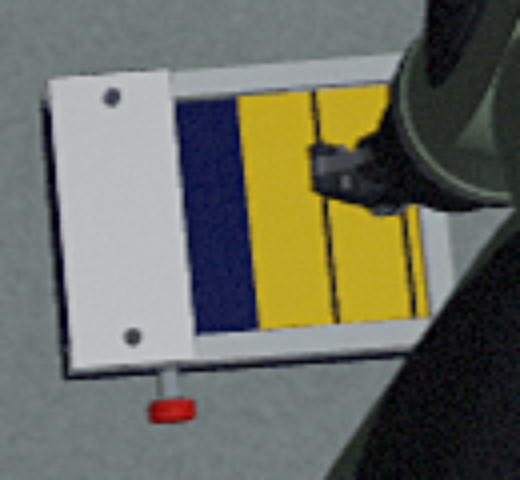

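```bash
Z='"turn":[[0,0,0],[0,0,0],[0,0,0],[0,0,0],[0,0,0]],"gripper":[1,1,1,1,1]}'
python3 -m crank '{"travel":[[0,0,-0.1],[0,0,-0.2],[0,0,-0.3],[0,0,-0.4],[0,0,-0.5]],"turn":[[0,0,0],[0,0,0],[0,0,0],[0,0,0],[0,0,0]],"gripper":[1,1,1,1,1]}'
python3 -m crank '{"travel":[[0,0,-0.05],[0,0,-0.1],[0,0,-0.12],[0,0,-0.12],[0,0,-0.12]],"turn":[[0,0,0],[0,0,0],[0,0,0],[0,0,0],[0,0,0]],"gripper":[1,1,1,1,1]}'
```

```text
clock: 3.15
position: [0.5055, -0.268, 0.0762]
tool_rot: [-3.142, -0.0, 0.075]
force: [0.5, -0.2, 0.4]
grip_width: 0.0002
finger_force: 0.0
clock: 3.65
position: [0.5056, -0.268, 0.0751]
tool_rot: [3.142, -0.0, 0.075]
force: [-0.4, 0.8, 0.5]
grip_width: 0.0
finger_force: 0.0
```

```bash
python3 -m crank '{"travel":[[0,0,-0.05],[0,0,-0.1],[0,0,-0.12],[0,0,-0.12],[0,0,-0.12]],"turn":[[0,0,0],[0,0,0],[0,0,0],[0,0,0],[0,0,0]],"gripper":[1,1,1,1,1]}'
```

```text
clock: 4.15
position: [0.5055, -0.268, 0.0739]
tool_rot: [-3.142, -0.0, 0.075]
force: [0.5, 1.3, -0.4]
grip_width: 0.0001
finger_force: 0.0
```

```bash
python3 -m crank '{"travel":[[0,0,-0.05],[0,0,-0.1],[0,0,-0.12],[0,0,-0.12],[0,0,-0.12]],"turn":[[0,0,0],[0,0,0],[0,0,0],[0,0,0],[0,0,0]],"gripper":[1,1,1,1,1]}'
```

```text
clock: 4.65
position: [0.5055, -0.268, 0.0727]
tool_rot: [-3.142, -0.0, 0.075]
force: [0.6, -0.0, -0.1]
grip_width: 0.0004
finger_force: 0.0
```

```bash
cat > g.py <<'E'
import sys
from workcell import bot
sys.exit(bot.observe()["force"][2]>3)
E
python3 -m crank '{"travel":[[0,0,-0.05],[0,0,-0.1],[0,0,-0.12],[0,0,-0.12],[0,0,-0.12]],"turn":[[0,0,0],[0,0,0],[0,0,0],[0,0,0],[0,0,0]],"gripper":[1,1,1,1,1]}' && python3 g.py && python3 -m crank '{"travel":[[0,0,-0.05],[0,0,-0.1],[0,0,-0.12],[0,0,-0.12],[0,0,-0.12]],"turn":[[0,0,0],[0,0,0],[0,0,0],[0,0,0],[0,0,0]],"gripper":[1,1,1,1,1]}' && python3 g.py && python3 -m crank '{"travel":[[0,0,-0.05],[0,0,-0.1],[0,0,-0.12],[0,0,-0.12],[0,0,-0.12]],"turn":[[0,0,0],[0,0,0],[0,0,0],[0,0,0],[0,0,0]],"gripper":[1,1,1,1,1]}' && python3 g.py && python3 -m crank '{"travel":[[0,0,-0.05],[0,0,-0.1],[0,0,-0.12],[0,0,-0.12],[0,0,-0.12]],"turn":[[0,0,0],[0,0,0],[0,0,0],[0,0,0],[0,0,0]],"gripper":[1,1,1,1,1]}' && python3 g.py && python3 -m crank '{"travel":[[0,0,-0.05],[0,0,-0.1],[0,0,-0.12],[0,0,-0.12],[0,0,-0.12]],"turn":[[0,0,0],[0,0,0],[0,0,0],[0,0,0],[0,0,0]],"gripper":[1,1,1,1,1]}' && python3 g.py && python3 -m crank '{"travel":[[0,0,-0.05],[0,0,-0.1],[0,0,-0.12],[0,0,-0.12],[0,0,-0.12]],"turn":[[0,0,0],[0,0,0],[0,0,0],[0,0,0],[0,0,0]],"gripper":[1,1,1,1,1]}'
```

```text
clock: 5.15
position: [0.5055, -0.268, 0.0715]
tool_rot: [-3.142, -0.0, 0.075]
force: [-0.1, -0.5, -0.7]
grip_width: 0.0003
finger_force: 0.0False
```

```bash
sed -i 's/sys.exit(\(.*\))$/sys.exit(int(\1))/' g.py
python3 -m crank '{"travel":[[0,0,-0.05],[0,0,-0.1],[0,0,-0.12],[0,0,-0.12],[0,0,-0.12]],"turn":[[0,0,0],[0,0,0],[0,0,0],[0,0,0],[0,0,0]],"gripper":[1,1,1,1,1]}' && python3 g.py && python3 -m crank '{"travel":[[0,0,-0.05],[0,0,-0.1],[0,0,-0.12],[0,0,-0.12],[0,0,-0.12]],"turn":[[0,0,0],[0,0,0],[0,0,0],[0,0,0],[0,0,0]],"gripper":[1,1,1,1,1]}' && python3 g.py && python3 -m crank '{"travel":[[0,0,-0.05],[0,0,-0.1],[0,0,-0.12],[0,0,-0.12],[0,0,-0.12]],"turn":[[0,0,0],[0,0,0],[0,0,0],[0,0,0],[0,0,0]],"gripper":[1,1,1,1,1]}' && python3 g.py && python3 -m crank '{"travel":[[0,0,-0.05],[0,0,-0.1],[0,0,-0.12],[0,0,-0.12],[0,0,-0.12]],"turn":[[0,0,0],[0,0,0],[0,0,0],[0,0,0],[0,0,0]],"gripper":[1,1,1,1,1]}' && python3 g.py && python3 -m crank '{"travel":[[0,0,-0.05],[0,0,-0.1],[0,0,-0.12],[0,0,-0.12],[0,0,-0.12]],"turn":[[0,0,0],[0,0,0],[0,0,0],[0,0,0],[0,0,0]],"gripper":[1,1,1,1,1]}' && python3 g.py && python3 -m crank '{"travel":[[0,0,-0.05],[0,0,-0.1],[0,0,-0.12],[0,0,-0.12],[0,0,-0.12]],"turn":[[0,0,0],[0,0,0],[0,0,0],[0,0,0],[0,0,0]],"gripper":[1,1,1,1,1]}'
```

```text
clock: 5.65
position: [0.5055, -0.268, 0.0703]
tool_rot: [-3.142, 0.0, 0.075]
force: [-0.4, -0.6, 0.7]
grip_width: 0.0001
finger_force: 0.0
clock: 6.15
position: [0.5055, -0.268, 0.0691]
tool_rot: [-3.142, 0.0, 0.075]
force: [0.5, -0.6, 0.6]
grip_width: 0.0002
finger_force: 0.0
clock: 6.65
position: [0.5055, -0.268, 0.0679]
tool_rot: [3.142, -0.0, 0.075]
force: [0.2, -0.0, -0.0]
grip_width: 0.0001
finger_force: 0.0
clock: 7.15
position: [0.5055, -0.268, 0.0667]
tool_rot: [-3.142, 0.0, 0.075]
force: [0.4, 0.2, -0.3]
grip_width: -0.0001
finger_force: 0.0
clock: 7.65
position: [0.5055, -0.268, 0.0655]
tool_rot: [3.142, -0.0, 0.075]
force: [0.4, 0.4, 1.3]
grip_width: 0.0001
finger_force: 0.7
clock: 8.15
position: [0.5057, -0.2681, 0.065]
tool_rot: [3.141, -0.0, 0.075]
force: [-3.3, 1.5, 14.1]
grip_width: -0.0003
finger_force: 7.5
```

```bash
python3 -m crank '{"travel":[[0,0,-0.02],[0,0,-0.04],[-0.02,0.3,-0.055],[-0.05,0.65,-0.073],[-0.075,1.0,-0.09]],"turn":[[0,0,0],[0,0,0],[0,0,0],[0,0,0],[0,0,0]],"gripper":[1,1,1,1,1]}'
```

```text
clock: 8.65
position: [0.505, -0.2593, 0.0644]
tool_rot: [3.14, -0.001, 0.074]
force: [-4.0, -4.4, 19.0]
grip_width: -0.0003
finger_force: 9.5
```

```bash
python3 -m crank '{"travel":[[-0.022,0.3,-0.015],[-0.045,0.6,-0.03],[-0.068,0.9,-0.045],[-0.09,1.2,-0.06],[-0.112,1.5,-0.075]],"turn":[[0,0,0],[0,0,0],[0,0,0],[0,0,0],[0,0,0]],"gripper":[1,1,1,1,1]}'
```

```text
clock: 9.15
position: [0.5038, -0.2443, 0.0637]
tool_rot: [3.14, -0.001, 0.074]
force: [-5.8, -4.0, 20.4]
grip_width: -0.0003
finger_force: 10.4
```

```bash
python3 -m crank '{"travel":[[-0.04,0.3,-0.012],[-0.08,0.6,-0.027],[-0.11,0.9,-0.042],[-0.14,1.2,-0.057],[-0.165,1.5,-0.072]],"turn":[[0,0,0],[0,0,0],[0,0,0],[0,0,0],[0,0,0]],"gripper":[1,1,1,1,1]}'
```

```text
clock: 9.65
position: [0.5025, -0.2292, 0.0631]
tool_rot: [3.14, -0.002, 0.074]
force: [-3.3, -4.7, 20.3]
grip_width: 0.0001
finger_force: 10.0
```

```bash
python3 -m crank '{"travel":[[-0.03,0.3,-0.014],[-0.06,0.6,-0.029],[-0.09,0.9,-0.044],[-0.12,1.2,-0.058],[-0.15,1.5,-0.073]],"turn":[[0,0,0],[0,0,0],[0,0,0],[0,0,0],[0,0,0]],"gripper":[1,1,1,1,1]}'
```

```text
clock: 10.15
position: [0.5013, -0.2141, 0.0624]
tool_rot: [3.14, -0.002, 0.074]
force: [-2.4, -4.3, 20.1]
grip_width: 0.0001
finger_force: 9.9
```

```bash
python3 -m crank '{"travel":[[-0.03,0.3,-0.014],[-0.06,0.6,-0.029],[-0.09,0.9,-0.044],[-0.11,1.1,-0.055],[-0.11,1.1,-0.055]],"turn":[[0,0,0],[0,0,0],[0,0,0],[0,0,0],[0,0,0]],"gripper":[1,1,1,1,1]}'
```

```text
clock: 10.65
position: [0.5004, -0.2027, 0.0618]
tool_rot: [3.14, -0.002, 0.075]
force: [-2.1, -2.7, 19.6]
grip_width: 0.0004
finger_force: 10.0
```

```bash
python3 -m crank '{"travel":[[-0.02,0.25,-0.012],[-0.045,0.5,-0.025],[-0.07,0.75,-0.037],[-0.09,0.95,-0.047],[-0.105,1.1,-0.055]],"turn":[[0,0,0],[0,0,0],[0,0,0],[0,0,0],[0,0,0]],"gripper":[1,1,1,1,1]}'
```

```text
clock: 11.15
position: [0.4996, -0.1928, 0.0614]
tool_rot: [3.139, -0.003, 0.074]
force: [0.4, -10.9, 19.2]
grip_width: 0.0002
finger_force: 9.2
```

```bash
python3 -m crank '{"travel":[[0,0,0.3],[0,0,2.5],[0,0,6],[0.2,3,7],[0.4,7,7]],"turn":[[0,0,0],[0,0,0],[0,0,0],[0,0,0],[0,0,-1]],"gripper":[1,1,1,0.7,0.4]}'
python3 -m crank '{"travel":[[0.2,5,0],[0.4,10,0],[0.6,15,0],[0.8,20,0],[0.9,25,0]],"turn":[[0,0,-1],[0,0,-2],[0,0,-3.3],[0,0,-3.3],[0,0,-3.3]],"gripper":[0.4,0.4,0.4,0.4,0.4]}'
python3 - <<'E'
from workcell import bot
from h import *
import pickle
d={n:bot.grab_frame(n) for n in("top","scene")};pickle.dump(d,open("f1.pkl","wb"))
t,s=d["top"]["pixels"],d["scene"]["pixels"]
a=cv2.resize(t[90:206,294:412],None,fx=3.3,fy=3.3,interpolation=cv2.INTER_CUBIC)
b=cv2.resize(s[165:265,65:195],None,fx=3,fy=3,interpolation=cv2.INTER_CUBIC)
im=np.zeros((400,800,3),np.uint8);im[:a.shape[0],:a.shape[1]]=a;im[:b.shape[0],800-b.shape[1]:]=b
cv2.imwrite("pics/j1.png",im[:,:,::-1])
E
```

```text
clock: 11.65
position: [0.503, -0.1219, 0.1318]
tool_rot: [3.141, -0.003, 0.054]
force: [1.7, 1.3, -1.0]
grip_width: 0.028
finger_force: 0.0
clock: 12.15
position: [0.511, 0.131, 0.1301]
tool_rot: [-3.142, -0.0, -0.0]
force: [1.3, -0.5, -0.0]
grip_width: 0.0513
finger_force: 0.0
```

View pics/j1.png

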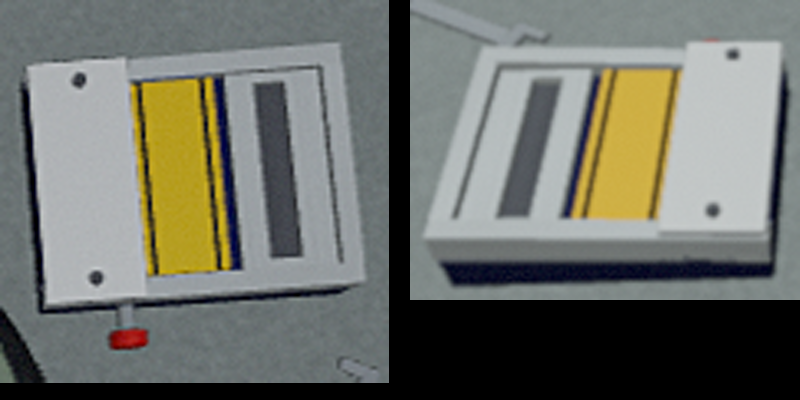

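Run:
```python
from h import *
import pickle
np.set_printoptions(precision=4,suppress=True)
d=pickle.load(open("f1.pkl","rb"));t,s=d["top"],d["scene"]
def nest(f,roi):
    h=cv2.cvtColor(f["pixels"],cv2.COLOR_RGB2HSV);m=((h[...,1]<70)&(h[...,2]<125)).astype(np.uint8)*255
    o=np.zeros_like(m);x0,y0,x1,y1=roi;o[y0:y1,x0:x1]=m[y0:y1,x0:x1];return o
for k,mt,ms in(("yellow",mask(t,"yellow",(295,95,412,195)),mask(s,"yellow",(65,170,200,260))),
      ("nest",nest(t,(368,112,388,170)),nest(s,(92,189,118,238)))):
    qt,at=quad(mt);qs,as_=quad(ms);qt=order(t,qt,.06);qs=order(s,qs,.06)
    X=tri(t,qt,s,qs);print(k,at,as_,"\n",np.c_[qt,qs,X],X.mean(0))
    for f,q in((t,qt),(s,qs)): print(plane(f,q,.052).mean(0),plane(f,q,.052)[:,:2].tolist())
```

```text
yellow 1393.5 1268.5 
 [[364.     171.     129.     188.       0.4372  -0.2229   0.0624]
 [358.     113.     118.     237.       0.5723  -0.2107   0.0676]
 [333.     115.     147.     237.       0.5678  -0.1538   0.0651]
 [338.     173.     154.     188.       0.4328  -0.1662   0.0605]] [ 0.5025 -0.1884  0.0639]
[ 0.5053 -0.1906  0.052 ] [[0.439115795879313, -0.22599942409538526], [0.5769457144209587, -0.21461676504724075], [0.5715049284292355, -0.15586480563544775], [0.43380640448929714, -0.16590488930422737]]
[ 0.4934 -0.1931  0.052 ] [[0.4280308255049854, -0.2266220767782877], [0.5614779559387991, -0.21666862389089495], [0.5586629135043114, -0.15824975291530793], [0.42523676539418676, -0.17097591696104086]]
nest 458.5 388.0 
 [[385.     167.     106.     192.       0.4477  -0.2722   0.0582]
 [380.     115.      94.     236.       0.569   -0.2617   0.0632]
 [370.     115.     104.     236.       0.5689  -0.2398   0.0643]
 [375.     167.     115.     192.       0.4477  -0.2505   0.0592]] [ 0.5083 -0.256   0.0612]
[ 0.5107 -0.2588  0.052 ] [[0.44899573704919016, -0.2747213853141846], [0.5726439614251473, -0.26614667801776387], [0.5724016473332079, -0.24268567920595624], [0.4487524871948913, -0.25160880336626634]]
[ 0.5014 -0.2601  0.052 ] [[0.44240404051389604, -0.2744325908737809], [0.5613629471554242, -0.2656673127259471], [0.5603915980020742, -0.24552514294455205], [0.44141232158553045, -0.2546101556237027]]
```

Run:
```python
from workcell import bot
import numpy as np
s=bot.observe();print(s["clock"],np.round(s["position"],4),np.round((np.array([.5122,.155,.016])-s["position"])*100,2),s["tool_rot"])
```

```text
12.25 [0.5106 0.1364 0.1301] [  0.16   1.86 -11.41] [-3.13845199e+00 -1.81044849e-04  8.69143889e-03]
```

```bash
python3 -m crank '{"travel":[[0.1,1,0],[0.16,1.9,0],[0.16,1.9,-2],[0.16,1.9,-5],[0.16,1.9,-7]],"turn":[[0,0,0],[0,0,0],[0,0,0],[0,0,0],[0,0,0]],"gripper":[0.4,0.4,0.4,0.4,0.4]}'
python3 -m crank '{"travel":[[0,0,-0.3],[0,0,-0.3],[0,0,-0.3],[0,0,-0.3],[0,0,-0.3]],"turn":[[0,0,0],[0,0,0],[0,0,0],[0,0,0],[0,0,0]],"gripper":[0.4,0.4,0.4,0.4,0.4]}'
```

```text
clock: 12.75
position: [0.5128, 0.1471, 0.0587]
tool_rot: [3.141, 0.001, -0.002]
force: [0.0, -0.2, -0.8]
grip_width: 0.0513
finger_force: 0.0
clock: 13.25
position: [0.5134, 0.1479, 0.0579]
tool_rot: [-3.141, -0.001, -0.0]
force: [-0.4, -0.3, -0.2]
grip_width: 0.0513
finger_force: 0.0
```

```bash
python3 -m crank '{"travel":[[-0.1,0.7,-0.5],[-0.1,0.7,-1.5],[-0.1,0.7,-2.8],[-0.1,0.7,-4],[-0.1,0.7,-4.15]],"turn":[[0,0,0],[0,0,0],[0,0,0],[0,0,0],[0,0,0]],"gripper":[0.4,0.4,0.4,0.4,0.4]}'
python3 -m crank '{"travel":[[0,0,0],[0,0,0],[0,0,0],[0,0,0],[0,0,0]],"turn":[[0,0,0],[0,0,0],[0,0,0],[0,0,0],[0,0,0]],"gripper":[0.4,0.5,0.7,1,1]}' 30
python3 -m crank '{"travel":[[0,0,0],[0,0,0],[0,0,0],[0,0,0],[0,0,0]],"turn":[[0,0,0],[0,0,0],[0,0,0],[0,0,0],[0,0,0]],"gripper":[1,1,1,1,1]}' 50
```

```text
clock: 13.75
position: [0.5109, 0.1544, 0.0135]
tool_rot: [3.141, 0.003, -0.0]
force: [-0.4, -0.4, 0.3]
grip_width: 0.0512
finger_force: 0.0
clock: 14.25
position: [0.5122, 0.1549, 0.0161]
tool_rot: [-3.141, -0.001, -0.0]
force: [-1.0, -0.8, 6.9]
grip_width: 0.0174
finger_force: 29.9
clock: 14.75
position: [0.5122, 0.1549, 0.0162]
tool_rot: [-3.141, -0.001, -0.0]
force: [-2.8, -0.5, 8.1]
grip_width: 0.0166
finger_force: 49.7
```

```bash
python3 -m crank '{"travel":[[0,0,1],[0,0,4],[0,0,8],[0,0,12],[0,0,12]],"turn":[[0,0,0],[0,0,0],[0,0,0],[0,0,0],[0,0,0]],"gripper":[1,1,1,1,1]}'
python3 -m crank '{"travel":[[0,-3,0],[0,-7,0],[-0.2,-11.5,0],[-0.2,-16,0],[-0.4,-20.5,0]],"turn":[[0,0,0],[0,0,1],[0,0,2],[0,0,3],[0,0,4.7]],"gripper":[1,1,1,1,1]}'
python3 -m crank '{"travel":[[0,-4.5,0],[0,-9,0],[0,-13.5,0],[0,-17.5,0],[0,-20.5,0]],"turn":[[0,0,0],[0,0,0],[0,0,0],[0,0,0],[0,0,0]],"gripper":[1,1,1,1,1]}'
python3 -m crank '{"travel":[[0,0,-1],[0,0,-2],[0,0,-3],[0,0,-3],[0,0,-3]],"turn":[[0,0,0],[0,0,0],[0,0,0],[0,0,0],[0,0,0]],"gripper":[1,1,1,1,1]}'
python3 - <<'E'
from workcell import bot
from h import *
d={n:bot.grab_frame(n) for n in("top","scene")}
t,s=d["top"]["pixels"],d["scene"]["pixels"]
a=cv2.resize(t[70:206,290:430],None,fx=2.85,fy=2.85,interpolation=cv2.INTER_CUBIC)
b=cv2.resize(s[140:265,65:195],None,fx=3,fy=3,interpolation=cv2.INTER_CUBIC)
im=np.zeros((400,800,3),np.uint8);im[:a.shape[0],:a.shape[1]]=a;im[:b.shape[0],800-b.shape[1]:]=b
cv2.imwrite("pics/j2.png",im[:,:,::-1])
E
```

```text
clock: 15.25
position: [0.5141, 0.1555, 0.1409]
tool_rot: [-3.139, -0.007, -0.0]
force: [1.0, 0.4, -1.1]
grip_width: 0.017
finger_force: 49.1
clock: 15.75
position: [0.5076, -0.0518, 0.1359]
tool_rot: [3.142, -0.0, 0.083]
force: [0.8, 0.9, -1.1]
grip_width: 0.0166
finger_force: 49.1
clock: 16.25
position: [0.5071, -0.2581, 0.1358]
tool_rot: [3.141, 0.0, 0.08]
force: [0.4, 1.0, -0.1]
grip_width: 0.0164
finger_force: 49.1
clock: 16.75
position: [0.508, -0.2542, 0.1054]
tool_rot: [-3.141, 0.001, 0.083]
force: [0.7, 0.8, -0.9]
grip_width: 0.0163
finger_force: 49.1
```

View pics/j2.png

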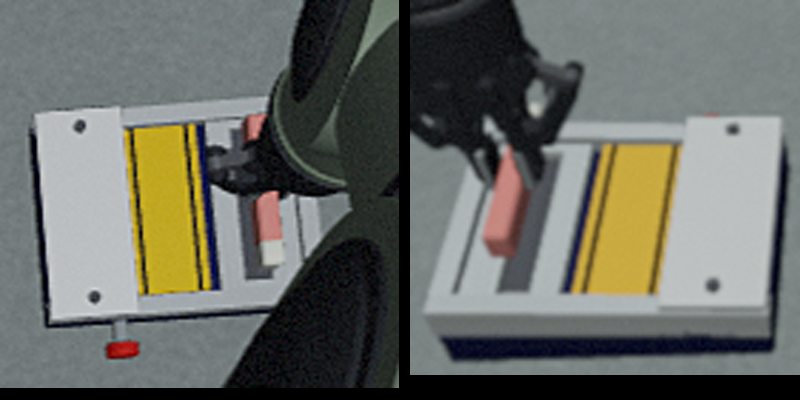

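```bash
python3 -m crank '{"travel":[[0,-0.1,-0.6],[0,-0.1,-1.2],[0,-0.1,-1.8],[0,-0.1,-2.4],[0,-0.1,-2.7]],"turn":[[0,0,0],[0,0,0],[0,0,0],[0,0,0],[0,0,0]],"gripper":[1,1,1,1,1]}'
python3 g.py && python3 -m crank '{"travel":[[0,0,-0.05],[0,0,-0.1],[0,0,-0.15],[0,0,-0.2],[0,0,-0.2]],"turn":[[0,0,0],[0,0,0],[0,0,0],[0,0,0],[0,0,0]],"gripper":[1,1,1,1,1]}'
python3 g.py && python3 -m crank '{"travel":[[0,0,-0.05],[0,0,-0.1],[0,0,-0.15],[0,0,-0.2],[0,0,-0.2]],"turn":[[0,0,0],[0,0,0],[0,0,0],[0,0,0],[0,0,0]],"gripper":[1,1,1,1,1]}'
python3 g.py && python3 -m crank '{"travel":[[0,0,-0.05],[0,0,-0.1],[0,0,-0.15],[0,0,-0.2],[0,0,-0.2]],"turn":[[0,0,0],[0,0,0],[0,0,0],[0,0,0],[0,0,0]],"gripper":[1,1,1,1,1]}'
python3 g.py && python3 -m crank '{"travel":[[0,0,-0.05],[0,0,-0.1],[0,0,-0.15],[0,0,-0.2],[0,0,-0.2]],"turn":[[0,0,0],[0,0,0],[0,0,0],[0,0,0],[0,0,0]],"gripper":[1,1,1,1,1]}'
```

```text
clock: 17.35
position: [0.5077, -0.2561, 0.0778]
tool_rot: [-3.141, 0.001, 0.082]
force: [-0.2, 0.5, -0.6]
grip_width: 0.0165
finger_force: 49.1
clock: 17.85
position: [0.508, -0.2562, 0.0767]
tool_rot: [3.142, -0.0, 0.082]
force: [0.1, 0.5, -0.2]
grip_width: 0.0166
finger_force: 49.1
clock: 18.35
position: [0.5079, -0.2562, 0.0745]
tool_rot: [-3.142, 0.0, 0.082]
force: [-1.2, 1.0, -0.8]
grip_width: 0.0165
finger_force: 49.1
clock: 18.85
position: [0.5079, -0.2561, 0.0725]
tool_rot: [-3.142, 0.0, 0.082]
force: [-0.1, 0.2, -0.5]
grip_width: 0.0168
finger_force: 49.1
clock: 19.35
position: [0.5079, -0.2561, 0.0705]
tool_rot: [-3.142, 0.0, 0.082]
force: [-0.1, 0.6, -0.4]
grip_width: 0.0166
finger_force: 49.1
```

```bash
python3 g.py && python3 -m crank '{"travel":[[0,0,-0.05],[0,0,-0.1],[0,0,-0.15],[0,0,-0.15],[0,0,-0.15]],"turn":[[0,0,0],[0,0,0],[0,0,0],[0,0,0],[0,0,0]],"gripper":[1,1,1,1,1]}'
python3 g.py && python3 -m crank '{"travel":[[0,0,-0.05],[0,0,-0.1],[0,0,-0.15],[0,0,-0.15],[0,0,-0.15]],"turn":[[0,0,0],[0,0,0],[0,0,0],[0,0,0],[0,0,0]],"gripper":[1,1,1,1,1]}'
python3 g.py && python3 -m crank '{"travel":[[0,0,-0.05],[0,0,-0.1],[0,0,-0.15],[0,0,-0.15],[0,0,-0.15]],"turn":[[0,0,0],[0,0,0],[0,0,0],[0,0,0],[0,0,0]],"gripper":[1,1,1,1,1]}'
python3 g.py && python3 -m crank '{"travel":[[0,0,-0.05],[0,0,-0.1],[0,0,-0.15],[0,0,-0.15],[0,0,-0.15]],"turn":[[0,0,0],[0,0,0],[0,0,0],[0,0,0],[0,0,0]],"gripper":[1,1,1,1,1]}'
python3 g.py && python3 -m crank '{"travel":[[0,0,-0.05],[0,0,-0.1],[0,0,-0.1],[0,0,-0.1],[0,0,-0.1]],"turn":[[0,0,0],[0,0,0],[0,0,0],[0,0,0],[0,0,0]],"gripper":[1,1,1,1,1]}'
```

```text
clock: 19.85
position: [0.508, -0.2562, 0.0691]
tool_rot: [-3.142, -0.0, 0.082]
force: [-0.5, -0.3, -0.4]
grip_width: 0.0166
finger_force: 49.1
clock: 20.35
position: [0.5079, -0.2561, 0.0676]
tool_rot: [-3.142, 0.0, 0.082]
force: [-0.1, -0.2, -1.0]
grip_width: 0.0164
finger_force: 49.1
clock: 20.85
position: [0.5079, -0.2561, 0.0661]
tool_rot: [-3.142, 0.0, 0.082]
force: [-1.4, 0.9, 2.1]
grip_width: 0.0163
finger_force: 49.4
clock: 21.35
position: [0.508, -0.2562, 0.066]
tool_rot: [3.141, -0.0, 0.082]
force: [-9.9, 5.1, 32.0]
grip_width: 0.0167
finger_force: 53.2
```

```bash
python3 -m crank '{"travel":[[0,0,0.1],[0,0,0.15],[0,0,0.15],[0,0,0.15],[0,0,0.15]],"turn":[[0,0,0],[0,0,0],[0,0,0],[0,0,0],[0,0,0]],"gripper":[1,1,1,1,1]}'
python3 - <<'E'
from workcell import bot
from h import *
d={n:bot.grab_frame(n) for n in("top","scene")}
t,s=d["top"]["pixels"],d["scene"]["pixels"]
a=cv2.resize(t[100:190,340:420],None,fx=5,fy=5,interpolation=cv2.INTER_CUBIC)
b=cv2.resize(s[170:260,70:150],None,fx=5,fy=5,interpolation=cv2.INTER_CUBIC)
cv2.imwrite("pics/j3.png",np.hstack([a,b])[:,:,::-1])
E
```

```text
clock: 21.85
position: [0.508, -0.2562, 0.0661]
tool_rot: [3.142, -0.0, 0.082]
force: [-0.4, 0.8, 4.3]
grip_width: 0.0166
finger_force: 49.9
```

View pics/j3.png

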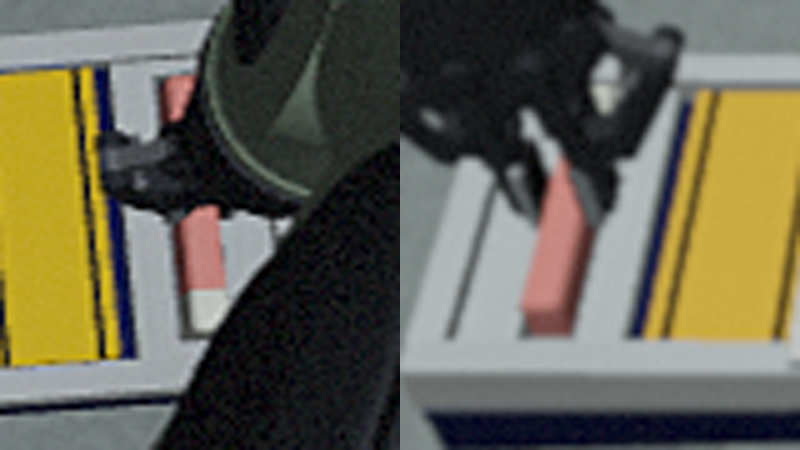

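```bash
python3 -m crank '{"travel":[[0,0,0],[0,0,0],[0,0,0],[0,0,0],[0,0,0]],"turn":[[0,0,0],[0,0,0],[0,0,0],[0,0,0],[0,0,0]],"gripper":[0.75,0.68,0.65,0.65,0.65]}' 20
python3 -m crank '{"travel":[[0,0,0.5],[0,0,1.5],[0,0,4],[0,0,8],[0,0,12]],"turn":[[0,0,0],[0,0,0],[0,0,0],[0,0,0],[0,0,0]],"gripper":[0.65,0.65,0.65,0.65,0.65]}'
python3 -m crank '{"travel":[[-4,-2,2],[-8,-4,4],[-8,-9,4],[-8,-14,4],[-8,-18,4]],"turn":[[0,0,0],[0,0,0],[0,0,0],[0,0,0],[0,0,0]],"gripper":[0.65,0.65,0.65,0.65,0.65]}'
python3 - <<'E'
from workcell import bot
from h import *
np.set_printoptions(precision=4,suppress=True)
d={n:bot.grab_frame(n) for n in("top","scene")}
t,s=d["top"],d["scene"]
qt=order(t,quad(mask(t,"pink",(355,100,400,180)))[0],.07);qs=order(s,quad(mask(s,"pink",(85,180,130,250)))[0],.07)
X=tri(t,qt,s,qs);print(np.c_[qt,qs,X],X.mean(0))
a=cv2.resize(t["pixels"][100:190,300:420],None,fx=3.3,fy=3.3,interpolation=cv2.INTER_CUBIC)
b=cv2.resize(s["pixels"][170:260,70:190],None,fx=3.3,fy=3.3,interpolation=cv2.INTER_CUBIC)
cv2.imwrite("pics/j4.png",np.hstack([a,b])[:,:,::-1])
E
```

```text
clock: 22.45
position: [0.5079, -0.2561, 0.066]
tool_rot: [-3.142, 0.0, 0.082]
force: [-0.5, 0.4, 1.0]
grip_width: 0.0298
finger_force: 0.0
clock: 22.95
position: [0.5077, -0.256, 0.1881]
tool_rot: [-3.141, 0.0, 0.082]
force: [0.6, -0.4, 0.9]
grip_width: 0.03
finger_force: 0.0
clock: 23.45
position: [0.4271, -0.439, 0.2277]
tool_rot: [3.14, -0.001, 0.081]
force: [1.2, -0.0, 1.0]
grip_width: 0.0306
finger_force: 0.0
[[385.     157.     104.     194.       0.4677  -0.2675   0.0746]
 [380.     115.      94.     232.       0.5663  -0.2594   0.073 ]
 [373.     115.     102.     232.       0.566   -0.2433   0.0736]
 [377.     157.     112.     191.       0.466   -0.2478   0.0833]] [ 0.5165 -0.2545  0.0761]
```

View pics/j4.png

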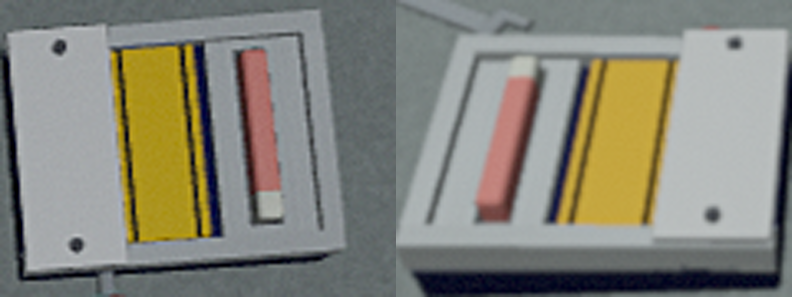

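```bash
python3 -c "
from workcell import bot
print(bot.job_done())"
```

```text
the job is handed in; nothing more can be done
None
```

I handed the job in at about 24 s: the cover is at its stop (75 mm of travel, about 20 N read after each drag step), the pink handle lies fully down and released in the nest by the camera check, and I never touched the teal and dark handles.

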